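# Roll the rolling pin onto its parking mat

## Task

Clear the worktop for dough: roll the thick wooden rolling pin sideways along the worktop, without gripping it or picking it up, and stop it on the grey parking mat so that it rests along the mat's dark centre line, with both ends on the mat. Leave the thinner wooden pin where it is, and let go of everything.

Things in the scene. Friction and masses are not known exactly. Their poses are not given: they have to be found in the camera images.
- thick_pin: Thick rolling pin: straight beech cylinder, 42 mm diameter, 140 mm long, 0.15 kg, dark rings near the ends, lying on the worktop about parallel to the mat's line, 180 to 230 mm to either side of it. Origin on its axis at mid-length, 21 mm up; x along its length; y and z turn as it rolls (z up at the start). Rolls freely but soon stops: let go at 0.1 m/s it runs on about 10 mm.
- pin_mat: Parking mat fixed flat on the worktop: thin light grey rectangle, 180 mm long (x) by 100 mm wide (y), under 1.5 mm high and no obstacle to rolling, with a thin white border and a dark line 6 mm wide along the middle of its length (along x, through the origin). Origin at its centre on the worktop; z up.
- thin_pin: The thinner and shorter rolling pin, of the same wood: 26 mm in diameter, 100 mm long, lying on the other side of the mat, 180 to 230 mm from its centre line. To be left alone. Origin on its axis at mid-length, x along its length.

How it is judged (in metres and radians):
On the way, in this order (a step that is already met when the one before it is completed fails the run):
1. the thick pin has rolled over by most of a half turn (its z axis, up at the start, points downward) (angle between thick_pin's own z axis and vertical above 2.3 rad).
2. the thick pin has rolled on to about a whole turn (its z axis points upward again) (angle between thick_pin's own z axis and vertical below 0.8 rad).
At the end, for the whole second after the job is handed in: The thick pin lies at rest on the worktop, its axis within 18 mm of the mat's centre line and within 10 degrees of it, its middle within 25 mm of the mat's middle lengthwise; the thin pin is within 20 mm of where it was (y of thick_pin in the frame of pin_mat between -0.018 and 0.018 m and x of thick_pin in the frame of pin_mat between -0.025 and 0.025 m and angle between the x axis of thick_pin and the x axis of pin_mat, either way round below 0.18 rad and height (world z) of thick_pin below 0.026 m and linear speed of thick_pin below 0.01 m/s and distance of thin_pin from where it was at the start of the episode below 0.02 m); the robot touches nothing.
It fails at once if the thick pin is lifted more than 15 mm off the worktop (height (world z) of thick_pin above 0.036 m).
It fails at once if the thin pin is moved by more than 20 mm (distance of thin_pin from where it was at the start of the episode above 0.02 m).
It also fails if it takes over 37 s, if anything falls off the work surface, if the arm or the gripper's body presses on something with over 40 N, if the wrist force passes 120 N, or if a joint passes its speed limit or range.

## Robot

A 6-joint arm with a two-finger parallel gripper is mounted at the origin on a cart in front of the work surface, level with it; the furniture and walls round the work are solid. World frame = base frame: x ahead of the robot, y to its left, z up, the work surface at z = 0. Lengths are in m, angles in degrees, forces in N, time in s.
With the tool pointing down it reaches from about 0.25 to 0.725 m from the base axis. Payload 9.7 kg.
Tool frame: the origin (TCP) lies midway between the tips of the shut fingers; the grasp point (between the pads) lies 19 mm behind it (bot.grasp_offset is the distance from the TCP to the grasp point, in m); z points along the fingers, x is the direction in which the jaws open and shut, and the axes are right-handed (so a half turn about z gives the same grasp; the last joint's range is limited). The gripper opens to 85 mm and grips with 20 to 120 N. Pads are 22 mm wide; open, the fingers measure 114 mm over their backs; the gripper's body (76 mm by 85 mm) begins 54 mm behind the grasp point. The pads swing forward as they close: fully open they stand 13 mm farther back than shut.
Start: joints at [71.505, 4.979, 10.078, 95.1, 0, 90], TCP at [0.174, 0.522, 0.231] pointing down, gripper open.
Joint ranges: [-179.16, 179.16], [-48.56, 103.87], [-65.8, 70.77], [-126.05, 130.52], [-82.76, 87.17], [-180, 180]. Speed limits (degrees/s): [127.2, 127.2, 147.25, 180, 180, 180].

## Interface

Orientations are given as [roll, pitch, yaw] about the fixed x, y, z axes, in that order (R = Rz(yaw) Ry(pitch) Rx(roll)).
In Python, from workcell import bot gives the robot as it stands.
- The arm moves only by the tool send_rows, never from a script. Its argument "targets" is a list of rows, each a list of 5 numbers: the closure, from 0 (fully open) to 1 (shut), then the shift along the world's x, y, z in mm, then the turn about the world's z in degrees. A call has 1 to 10 rows; each row is the pose to reach, as a shift and turn from the pose commanded when the call began; what a row does not reach only later rows make up. A row lasts 1/8 s, in which the tool goes at most 62.5 mm and 10.7 degrees, less where a joint would pass 70% of its speed; a pose out of reach is approached as far as the arm can. A call with a gripper value outside its range is refused whole. The fingers move at their own pace and stop on an object; "squeeze" is the grip in N (left out, the last holds). Time passes only in rows, so rows that repeat a pose let the fingers close. It gives the time, the measured TCP pose, the force and the opening at its end, in the units of the state.
- bot.get_obs(): the state, without advancing time (a new reading comes with each control period).
- bot.camera(name): name is "scene" or "side" or "wrist"; returns a dict with "pixels" (420x560x3 uint8, red, green, blue), "intrinsics" (3x3 intrinsics, pixels), "dist" ([k1, k2, p1, p2, k3] as OpenCV has them; the pictures are not rectified), "view" (4x4, takes a point from world to camera coordinates); the wrist camera has in their place "mount" (4x4, takes a point from camera to tool coordinates, whose origin is the TCP and whose axes are the tool frame's). Camera axes: x right, y down, z forward; pixel columns grow to the right and rows downward; lengths in m; the calibration is good to about 2 mm. A picture is of the moment at which its call begins: read the wrist's pose just before it. There is no depth.
- bot.job_done(): hands the job in, once; it reports no verdict.
The state is a dict: "time": time; "q": joint angles; "qd": joint speeds; "joint_efforts": joint torques, N m; "ee_pos": TCP position; "tcp_rot": TCP orientation; "wrist_force": force on the tool from outside, world axes, zero at the start; "torque": the same for the moment, N m; "opening": finger opening in m.
Only numpy, scipy, OpenCV 4.12 (cv2) and the standard library are available. Lean on these libraries where they do the work, as an engineer would, in place of code of your own. Each camera call takes 0.05 s, during which the arm holds its last target.

## Working session

There is one attempt and no reset: what is moved stays moved. The work goes in short steps, Python scripts to look and compute and a tool call to move; the robot and the scene stay as the last step left them, time stands still between calls to the robot, and variables do not carry over. Pictures are saved under pics/ and viewed, and the job is handed in when it is done.

Besides the shell and the picture viewer there is one more tool, called after "Request:" as name(argument=value, ...), one argument or row to a line, values as JSON. send_rows: Moves the arm, as the interface text tells. Its arguments: {"type":"object","properties":{"targets":{"type":"array","items":{"type":"array","items":{"type":"number"}}},"squeeze":{"type":"number"}},"required":["targets"]}

```bash
mkdir -p pics; cat > h.py <<'E'
import numpy as np, cv2
from workcell import bot
def save(n,f):
    c=bot.camera(n); cv2.imwrite(f'pics/{f}.png',c['pixels'][:,:,::-1]); np.savez(f'{f}.npz',**{k:np.array(v) for k,v in c.items()}); return c
def ray(c,uv,z):
    p=cv2.undistortPoints(np.array(uv,float).reshape(-1,1,2),np.array(c['intrinsics']),np.array(c['dist'])).reshape(-1,2)
    V=np.array(c['view']);R=V[:3,:3];o=-R.T@V[:3,3]
    d=np.c_[p,np.ones(len(p))]@R
    return o+d*((z-o[2])/d[:,2])[:,None]
def proj(c,P):
    V=np.array(c['view']);r=cv2.Rodrigues(V[:3,:3])[0]
    return cv2.projectPoints(np.array(P,float).reshape(-1,1,3),r,V[:3,3],np.array(c['intrinsics']),np.array(c['dist']))[0].reshape(-1,2)
E
python3 - <<'E'
from h import *
a=save('scene','s0');b=save('side','d0')
cv2.imwrite('pics/both0.png',cv2.resize(np.hstack([a['pixels'],b['pixels']])[:,:,::-1],(800,300)))
for c in(a,b):
    V=c['view'];print(-V[:3,:3].T@V[:3,3],V[2,:3])
o=bot.get_obs();print(o['time'],o['ee_pos'],o['tcp_rot'],o['opening'])
E
```

```text
[ 0.06735801 -0.4650494   0.69110959] [ 0.45727366  0.55530594 -0.6946482 ]
[ 0.82458899 -0.47767598  0.86232076] [-0.34970629  0.49524854 -0.79525744]
0.1 [0.17440741 0.52138377 0.23065094] [-1.79998560e+02  7.00910986e-02  7.15037792e+01] 0.08552382572484578
```

View pics/s0.png

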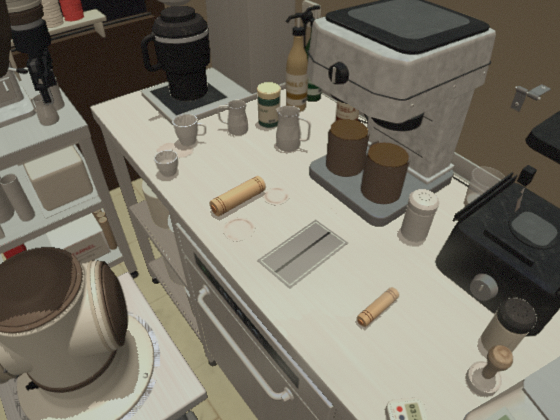

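View pics/d0.png

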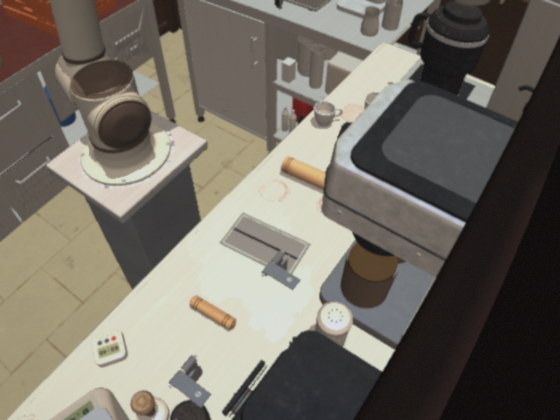

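The scene view shows the thick pin near (238,195), the mat centre near (303,252) and the thin pin near (378,306). The side view shows the mat near (265,243), and the coffee machine partly hides the thick pin there. Next I'll measure.

```bash
python3 - <<'E'
from h import *
c=dict(np.load('s0.npz'));im=c['pixels'];
hsv=cv2.cvtColor(im,cv2.COLOR_RGB2HSV)
m=((hsv[...,0]>6)&(hsv[...,0]<20)&(hsv[...,1]>95)&(hsv[...,2]>110)).astype(np.uint8)
m=cv2.morphologyEx(m,cv2.MORPH_CLOSE,np.ones((5,5)))
n,l,s,ce=cv2.connectedComponentsWithStats(m)
for i in range(1,n):
    if s[i,4]>150: print(i,s[i],ce[i])
big=im.copy()
for i,h in ((l[195,238],.021),(l[306,378],.013)):
    if i==0: print('miss');continue
    cnt=cv2.findContours((l==i).astype(np.uint8),cv2.RETR_EXTERNAL,cv2.CHAIN_APPROX_NONE)[0][0]
    r=cv2.minAreaRect(cnt);bx=cv2.boxPoints(r);cv2.drawContours(big,[cnt],-1,(255,0,0),1)
    print(r, ray(c,bx,h).round(4).tolist(), ray(c,[r[0]],h).round(4))
# mat corners
cv2.imwrite('pics/crop.png',cv2.resize(big[160:340,190:430],(800,600),interpolation=cv2.INTER_CUBIC)[:,:,::-1])
print(proj(c,[bot.get_obs()['ee_pos']]))
E
```

```text
6 [288  37  18  30 317] [296.84858044  54.23028391]
9 [210 177  55  39 588] [236.7414966  196.61564626]
16 [358 302  31  24 338] [371.18934911 312.53254438]
((236.70045471191406, 194.60821533203125), (15.737041473388672, 58.42814254760742), 60.12400817871094) [[0.3778, 0.2167, 0.021], [0.5345, 0.234, 0.021], [0.5192, 0.1792, 0.021], [0.3688, 0.1665, 0.021]] [[0.4471 0.1983 0.021 ]]
((372.783203125, 310.7522277832031), (12.511587142944336, 33.113372802734375), 48.8140754699707) [[0.4399, -0.2137, 0.013], [0.5129, -0.2086, 0.013], [0.5094, -0.2336, 0.013], [0.4377, -0.2375, 0.013]] [[ 0.4742 -0.2235  0.013 ]]
[[53.05392988 98.64769158]]
```

View pics/crop.png

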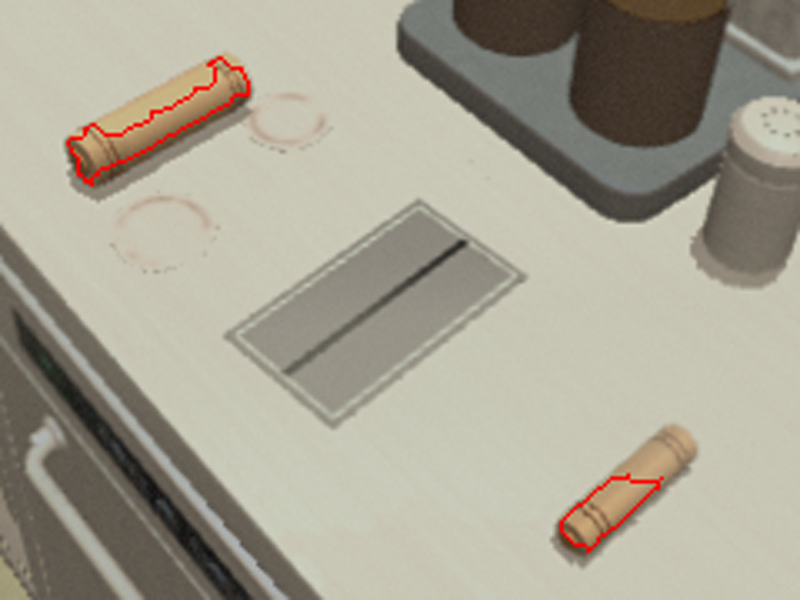

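```bash
cat >> h.py <<'E'
def pins(c,seeds,sat=62,v=60):
    im=c['pixels'];hsv=cv2.cvtColor(im,cv2.COLOR_RGB2HSV)
    m=((hsv[...,0]>4)&(hsv[...,0]<24)&(hsv[...,1]>sat)&(hsv[...,2]>v)).astype(np.uint8)
    m=cv2.morphologyEx(cv2.morphologyEx(m,cv2.MORPH_CLOSE,np.ones((3,3))),cv2.MORPH_OPEN,np.ones((3,3)))
    n,l=cv2.connectedComponents(m);out=[];vis=im.copy()
    for (u,w,h) in seeds:
        k=l[w-6:w+7,u-6:u+7];k=k[k>0]
        if not len(k): print('miss');continue
        i=np.bincount(k).argmax()
        cnt=cv2.findContours((l==i).astype(np.uint8),cv2.RETR_EXTERNAL,cv2.CHAIN_APPROX_NONE)[0][0]
        cv2.drawContours(vis,[cnt],-1,(255,0,0),1)
        (cx,cy),_,_=r=cv2.minAreaRect(cnt);b=cv2.boxPoints(r)
        if np.linalg.norm(b[0]-b[1])>np.linalg.norm(b[1]-b[2]): b=np.roll(b,-1,0)
        e=np.array([(b[0]+b[1])/2,(b[2]+b[3])/2]);P=ray(c,e,h)
        print('rect',np.round(r[1],1),'ends',P.round(4).tolist(),'mid',P.mean(0).round(4),'len',np.linalg.norm(P[0]-P[1]).round(4),'yaw',np.degrees(np.arctan2(*(P[1]-P[0])[1::-1])).round(1))
        out.append(P)
    return out,vis
E
python3 - <<'E'
from h import *
c=dict(np.load('s0.npz'))
_,v=pins(c,[(238,195,.021),(378,306,.013)])
cv2.imwrite('pics/crop2.png',cv2.resize(v[160:340,190:430],(800,600),interpolation=cv2.INTER_CUBIC)[:,:,::-1])
k=np.array([(232,335),(420,203),(522,277),(335,422),(285,374),(466,243)])*.3*1.0+[190,160]
P=ray(c,k,.001);print(P.round(4),P[:4].mean(0),P[4:].mean(0))
print([np.linalg.norm(P[i]-P[(i+1)%4]).round(4) for i in range(4)])
d=dict(np.load('d0.npz'))
print('side');_,v2=pins(d,[(302,172,.021),(212,312,.013)])
cv2.imwrite('pics/crop3.png',cv2.resize(v2[140:350,170:450],(800,600),interpolation=cv2.INTER_CUBIC)[:,:,::-1])
E
```

```text
rect [17.9 59.6] ends [[0.527, 0.199, 0.021], [0.3722, 0.19, 0.021]] mid [0.4496 0.1945 0.021 ] len 0.155 yaw -176.7
rect [13.8 50.3] ends [[0.5454, -0.2192, 0.013], [0.4335, -0.2261, 0.013]] mid [ 0.4895 -0.2226  0.013 ] len 0.1121 yaw -176.5
[[ 0.3823  0.0142  0.001 ]
 [ 0.5538  0.0316  0.001 ]
 [ 0.5623 -0.0614  0.001 ]
 [ 0.3921 -0.078   0.001 ]
 [ 0.3902 -0.0308  0.001 ]
 [ 0.5536 -0.016   0.001 ]] [ 0.47261037 -0.02340788  0.001     ] [ 0.47186742 -0.02343964  0.001     ]
[np.float64(0.1723), np.float64(0.0934), np.float64(0.171), np.float64(0.0927)]
side
rect [47.7 16.9] ends [[0.3766, 0.1867, 0.021], [0.4991, 0.196, 0.021]] mid [0.4378 0.1914 0.021 ] len 0.1229 yaw 4.4
rect [50.8 13. ] ends [[0.4387, -0.2289, 0.013], [0.5462, -0.2216, 0.013]] mid [ 0.4924 -0.2253  0.013 ] len 0.1078 yaw 3.9
```

View pics/crop2.png

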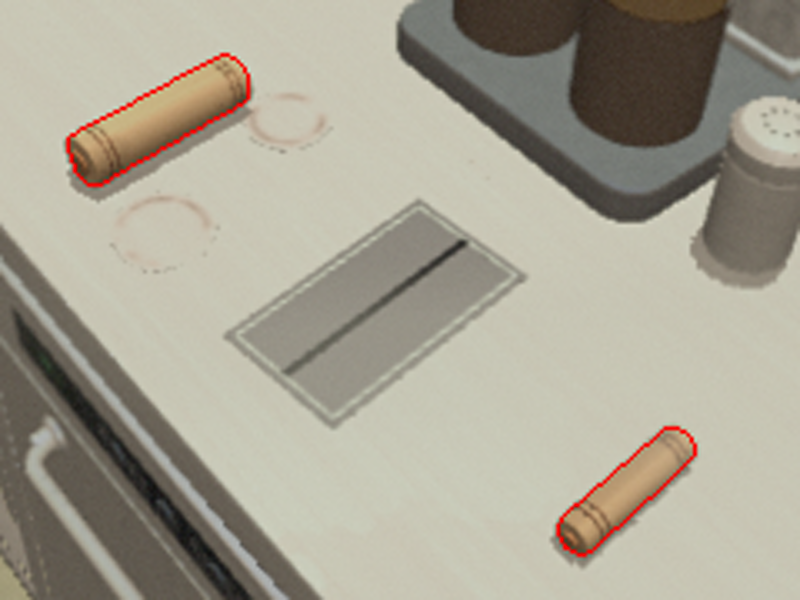

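View pics/crop3.png

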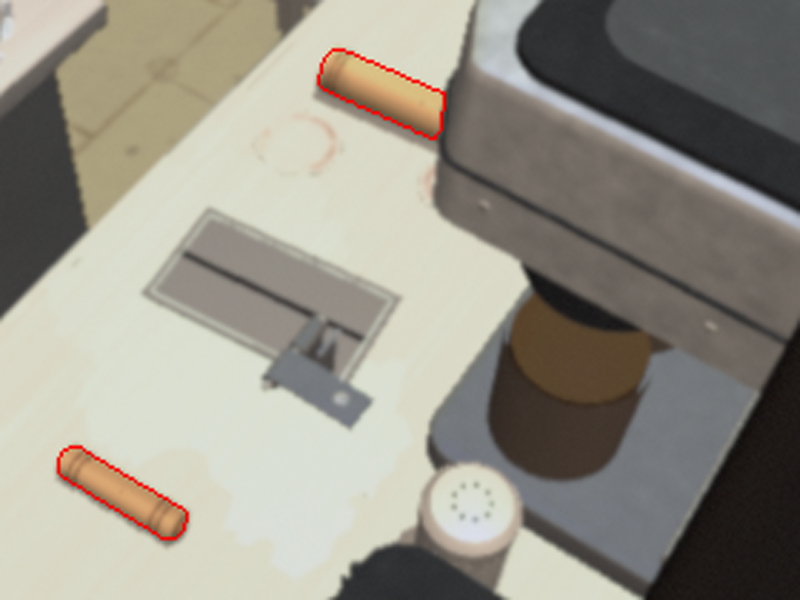

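```bash
python3 - <<'E'
from h import *
c=dict(np.load('s0.npz'))
n=['cup bottom','cup2 bottom','jug bottom','traycorner left','tray front corner','shaker','jug2 bottom']
for a,p in zip(n,ray(c,[(167,176),(186,145),(236,133),(311,172),(378,224),(413,240),(288,149)],0)):print(a,p.round(3))
# machine head edges, assume several heights
for z in(.2,.25,.3):print(z,ray(c,[(400,120),(437,52),(315,75),(330,70)],z).round(3).tolist())
d=dict(np.load('d0.npz'))
for z in(.2,.25,.3,.35):print('side',z,ray(d,[(325,212),(335,150),(425,268)],z).round(3).tolist())
w=bot.camera('wrist');cv2.imwrite('pics/w0.png',w['pixels'][:,:,::-1]);print(np.round(w['mount'],3))
E
```

```text
cup bottom [0.355 0.389 0.   ]
cup2 bottom [0.46  0.483 0.   ]
jug bottom [0.606 0.449 0.   ]
traycorner left [0.663 0.177 0.   ]
tray front corner [ 0.662 -0.062  0.   ]
shaker [ 0.689 -0.146  0.   ]
jug2 bottom [0.678 0.294 0.   ]
0.2 [[0.77, 0.014, 0.2], [1.161, 0.204, 0.2], [0.759, 0.291, 0.2], [0.811, 0.29, 0.2]]
0.25 [[0.698, -0.034, 0.25], [1.049, 0.135, 0.25], [0.689, 0.214, 0.25], [0.735, 0.213, 0.25]]
0.3 [[0.627, -0.083, 0.3], [0.938, 0.067, 0.3], [0.618, 0.137, 0.3], [0.659, 0.136, 0.3]]
side 0.2 [[0.606, -0.011, 0.2], [0.54, 0.136, 0.2], [0.806, -0.014, 0.2]]
side 0.25 [[0.623, -0.046, 0.25], [0.561, 0.09, 0.25], [0.807, -0.049, 0.25]]
side 0.3 [[0.639, -0.081, 0.3], [0.583, 0.043, 0.3], [0.809, -0.084, 0.3]]
side 0.35 [[0.656, -0.117, 0.35], [0.604, -0.003, 0.35], [0.81, -0.119, 0.35]]
[[ 1.     0.001 -0.001 -0.001]
 [-0.001  0.946  0.324 -0.085]
 [ 0.001 -0.324  0.946 -0.144]
 [ 0.     0.     0.     1.   ]]
```

View pics/w0.png

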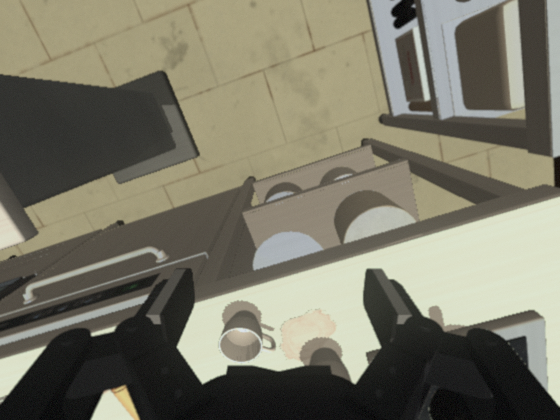

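The wrist view shows the cup near (240,340), beside the start pose and well clear of the planned path. Measured positions:

| Item | Centre (m) | Yaw |
|---|---|---|
| Mat | (0.472, -0.0235) | about 5.2° |
| Thick pin | (0.450, 0.194) | about 4° |

I'll push from behind with both open fingers.

Request:
send_rows(
  targets=[
    [0, 40, -40, 0, -10],
    [0, 80, -80, 0, -20],
    [0, 120, -120, 0, -30],
    [0, 160, -160, 0, -40],
    [0, 200, -200, 0, -50],
    [0, 240, -240, 0, -60],
    [0, 272, -268, -20, -67.5],
    [0, 272, -268, -60, -67.5],
    [0, 272, -268, -100, -67.5],
    [0, 272, -268, -130, -67.5],
  ],
)

```text
time: 1.4
ee_pos: [0.446, 0.253, 0.0992]
tcp_rot: [180.0, 0.1, 4.0]
wrist_force: [0.6, 0.5, 1.5]
opening: 0.0855
```

```bash
python3 - <<'E'
from h import *
o=bot.get_obs();print(o['time'],o['ee_pos'],o['tcp_rot'],o['wrist_force'])
a=save('scene','s1');b=save('side','d1');w=bot.camera('wrist')
v=np.hstack([a['pixels'][90:350,120:460],w['pixels'][::1,::1][60:320,110:450]])
cv2.imwrite('pics/v1.png',cv2.resize(v,(800,306))[:,:,::-1])
E
```

```text
1.4 [0.44598616 0.25302876 0.09921793] [1.79959281e+02 8.88805767e-02 3.97496043e+00] [0.59578005 0.5154351  1.48806703]
```

View pics/v1.png

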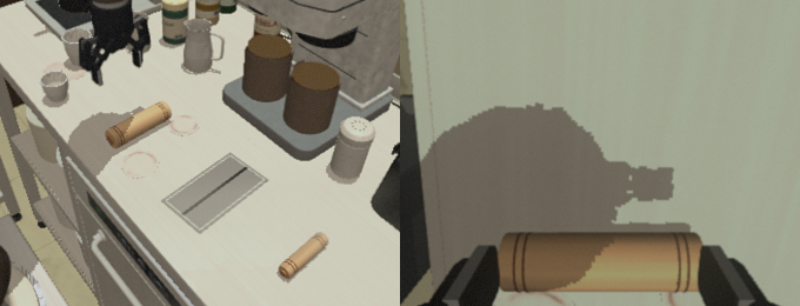

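The composite shows the pin at about (600,262) in the wrist half, centred between the fingers and parallel to the jaw axis. I'll lower the fingers behind it.

Request:
send_rows(
  targets=[
    [0, 0, 0, -40, 0],
    [0, 0, 0, -75, 0],
    [0, 0, 0, -90, 0],
    [0, 0, 0, -97, 0],
    [0, 0, 0, -97, 0],
  ],
)

```text
time: 2.17
ee_pos: [0.447, 0.2539, 0.0053]
tcp_rot: [-180.0, -0.1, 4.0]
wrist_force: [0.5, 0.3, -0.0]
opening: 0.0855
```

```bash
python3 - <<'E'
from h import *
o=bot.get_obs();print(o['time'],o['ee_pos'],o['tcp_rot'],o['wrist_force'])
a=save('scene','s2');b=save('side','d2');w=bot.camera('wrist')
v=np.hstack([cv2.resize(a['pixels'][100:260,140:340],(400,320)),cv2.resize(b['pixels'][90:250,200:400],(400,320))])
cv2.imwrite('pics/v2.png',v[:,:,::-1]);cv2.imwrite('pics/w2.png',w['pixels'][:,:,::-1])
E
```

```text
2.175 [0.44698544 0.25389951 0.0052956 ] [-1.79970945e+02 -5.64963937e-02  4.00575845e+00] [ 0.52247939  0.33260231 -0.03419248]
```

View pics/v2.png

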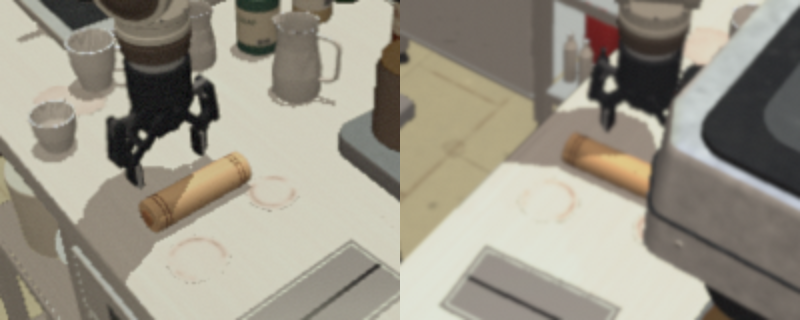

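View pics/w2.png

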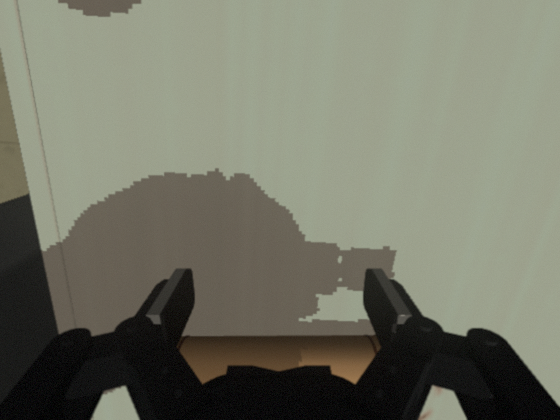

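The fingers are behind the pin, clear of it by about 27 mm, with tips about 18 mm up. I'll lower them 10 mm more and start the push.

Request:
send_rows(
  targets=[
    [0, 0, 0, -5, 0],
    [0, 0, 0, -10, 0],
    [0, 1, -10, -10, 0],
    [0, 2, -18, -10, 0],
    [0, 2, -24, -10, 0],
    [0, 3, -30, -10, 0],
    [0, 3.5, -36, -10, 0],
    [0, 4, -43, -10, 0],
    [0, 5, -51, -10, 0],
    [0, 5.5, -60, -10, 0],
  ],
)

```text
time: 3.58
ee_pos: [0.452, 0.193, -0.0057]
tcp_rot: [180.0, -0.0, 4.0]
wrist_force: [0.4, -0.1, -0.4]
opening: 0.086
```

```bash
python3 - <<'E'
from h import *
o=bot.get_obs();print(o['time'],o['ee_pos'],o['tcp_rot'],o['wrist_force'])
a=save('scene','s3')
v=cv2.resize(a['pixels'][100:280,140:380],(800,600))
cv2.imwrite('pics/v3.png',v[:,:,::-1])
E
```

```text
3.575 [ 0.45204051  0.19304414 -0.00570721] [ 1.79999649e+02 -1.57078659e-03  4.01000452e+00] [ 0.43795362 -0.09501555 -0.41318506]
```

View pics/v3.png

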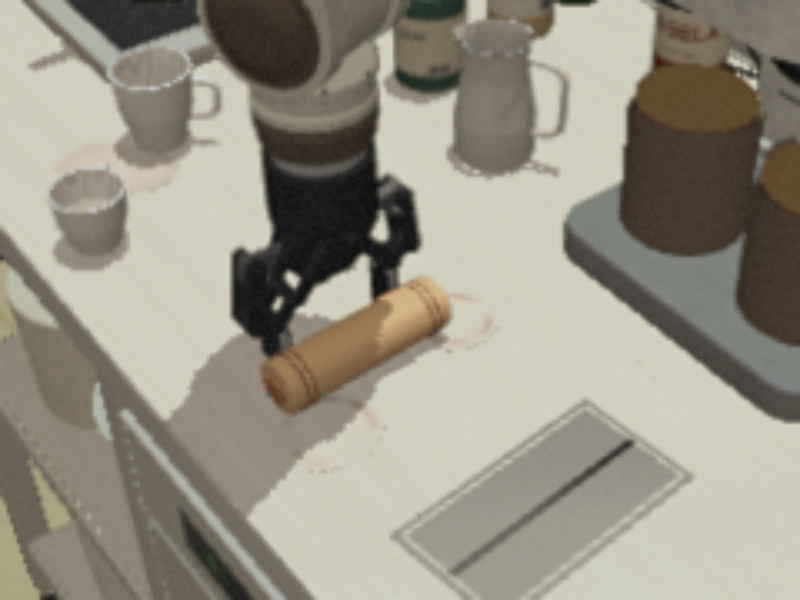

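The pin is rolling evenly ahead of both fingers, and now spans (270,385) to (445,300) in this crop. Next I'll measure it against the TCP.

```bash
python3 - <<'E'
from h import *
c=dict(np.load('s3.npz'))
_,v=pins(c,[(248,203,.021)])
cv2.imwrite('pics/v3b.png',cv2.resize(v[100:280,140:380],(800,600))[:,:,::-1])
E
```

```text
rect [18.7 60.8] ends [[0.5304, 0.1658, 0.021], [0.3743, 0.1552, 0.021]] mid [0.4523 0.1605 0.021 ] len 0.1565 yaw -176.1
```

View pics/v3b.png

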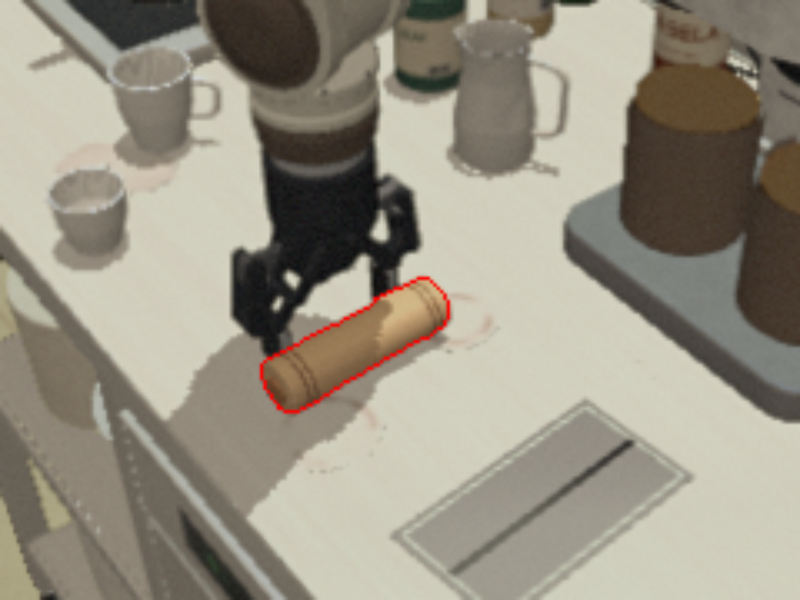

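Request:
send_rows(
  targets=[
    [0, 0.5, -5, 0, 0],
    [0, 1, -13, 0, 0.2],
    [0, 2, -22, 0, 0.3],
    [0, 3, -31, 0, 0.4],
    [0, 4, -40, 0, 0.5],
    [0, 5, -49, 0, 0.6],
    [0, 6, -58, 0, 0.7],
    [0, 7, -67, 0, 0.8],
    [0, 8, -76, 0, 0.9],
    [0, 9, -84, 0, 1],
  ],
)

```text
time: 4.88
ee_pos: [0.461, 0.109, -0.0057]
tcp_rot: [180.0, -0.0, 5.0]
wrist_force: [-0.8, -0.0, 0.4]
opening: 0.0853
```

Request:
send_rows(
  targets=[
    [0, 1, -9, 0, 0],
    [0, 2, -18, 0, 0.1],
    [0, 3, -27, 0, 0.2],
    [0, 4, -36, 0, 0.2],
    [0, 5, -44, 0, 0.2],
    [0, 6, -52, 0, 0.2],
    [0, 6.5, -58, 0, 0.2],
    [0, 7, -63, 0, 0.2],
    [0, 7, -67, 0, 0.2],
    [0, 7, -70, 0, 0.2],
  ],
)

```text
time: 6.12
ee_pos: [0.468, 0.0394, -0.0057]
tcp_rot: [-180.0, -0.0, 5.2]
wrist_force: [-0.1, -0.0, 0.6]
opening: 0.0854
```

```bash
python3 - <<'E'
from h import *
o=bot.get_obs();print(o['time'],o['ee_pos'],o['tcp_rot'],o['wrist_force'])
c=save('scene','s4')
p=proj(c,[[.468,-.005,.021]])[0].astype(int);print(p)
_,v=pins(c,[(p[0],p[1],.021),(378,306,.013)])
cv2.imwrite('pics/v4.png',cv2.resize(v[160:340,190:430],(800,600))[:,:,::-1])
E
```

```text
6.125 [ 0.46799348  0.03944066 -0.00570046] [-1.79997032e+02 -2.45924041e-03  5.20833646e+00] [-0.11492376 -0.03994868  0.6051919 ]
[297 241]
rect [20.2 65.2] ends [[0.544, 0.0124, 0.021], [0.3861, 0.0007, 0.021]] mid [0.465  0.0066 0.021 ] len 0.1583 yaw -175.8
rect [13.8 50.3] ends [[0.5454, -0.2192, 0.013], [0.4335, -0.2261, 0.013]] mid [ 0.4895 -0.2226  0.013 ] len 0.1121 yaw -176.5
```

View pics/v4.png

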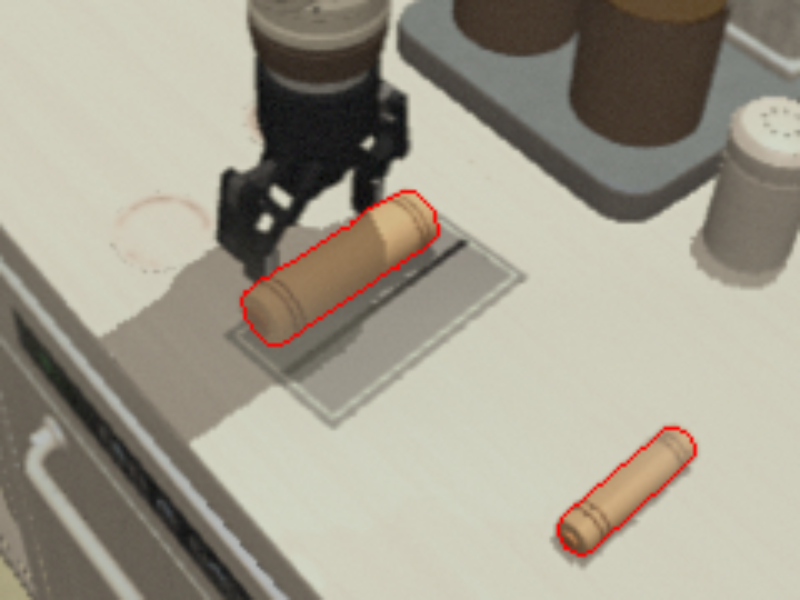

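The pin spans (260,315) to (425,215) in the crop, with the line about 30 mm ahead of it. The thin pin hasn't moved. I'll finish with a slow push of about 29 mm.

Request:
send_rows(
  targets=[
    [0, 0, -4, 0, 0],
    [0, 1, -8, 0, 0],
    [0, 1, -12, 0, 0],
    [0, 2, -16, 0, 0],
    [0, 2, -19, 0, 0],
    [0, 2, -22, 0, 0],
    [0, 3, -25, 0, 0],
    [0, 3, -27, 0, 0],
    [0, 3, -29, 0, 0],
    [0, 3, -29, 0, 0],
  ],
)

```text
time: 7.42
ee_pos: [0.471, 0.0105, -0.0057]
tcp_rot: [180.0, -0.0, 5.2]
wrist_force: [-0.1, 1.1, 0.2]
opening: 0.0856
```

Request:
send_rows(
  targets=[
    [0, 0, 4, 0, 0],
    [0, 0, 14, 0, 0],
    [0, 0, 30, 0, 0],
    [0, 0, 50, 20, 0],
    [0, 0, 80, 60, 0],
    [0, 0, 110, 110, 0],
    [0, 0, 140, 150, 0],
    [0, 0, 160, 160, 0],
    [0, 0, 160, 160, 0],
    [0, 0, 160, 160, 0],
  ],
)

```text
time: 8.68
ee_pos: [0.4705, 0.1707, 0.1535]
tcp_rot: [180.0, 0.1, 5.2]
wrist_force: [0.3, 0.3, -0.3]
opening: 0.0856
```

```bash
python3 - <<'E'
from h import *
o=bot.get_obs();print(o['time'],o['ee_pos'],o['tcp_rot'],o['wrist_force'])
c=save('scene','s5');d=save('side','d5')
V=[]
for k,t in((c,(378,306)),(d,(212,312))):
    p=proj(k,[[.468,-.025,.021]])[0].astype(int);print(p)
    _,v=pins(k,[(p[0],p[1],.021),(t[0],t[1],.013)]);V.append(v)
cv2.imwrite('pics/v5.png',cv2.resize(np.hstack([V[0][160:340,190:430],V[1][180:360,170:410]]),(800,300))[:,:,::-1])
E
```

```text
8.675 [0.47048745 0.17067182 0.1534791 ] [1.79972268e+02 6.63424550e-02 5.24572066e+00] [ 0.28949373  0.30102372 -0.31699267]
[303 246]
rect [19.6 66. ] ends [[0.5464, -0.0179, 0.021], [0.3884, -0.0293, 0.021]] mid [ 0.4674 -0.0236  0.021 ] len 0.1583 yaw -175.9
rect [13.8 50.3] ends [[0.5454, -0.2192, 0.013], [0.4335, -0.2261, 0.013]] mid [ 0.4895 -0.2226  0.013 ] len 0.1121 yaw -176.5
[261 236]
rect [64.8 19.2] ends [[0.3923, -0.0326, 0.021], [0.5424, -0.0206, 0.021]] mid [ 0.4674 -0.0266  0.021 ] len 0.1506 yaw 4.6
rect [50.8 13. ] ends [[0.4387, -0.2289, 0.013], [0.5462, -0.2216, 0.013]] mid [ 0.4924 -0.2253  0.013 ] len 0.1078 yaw 3.9
```

View pics/v5.png

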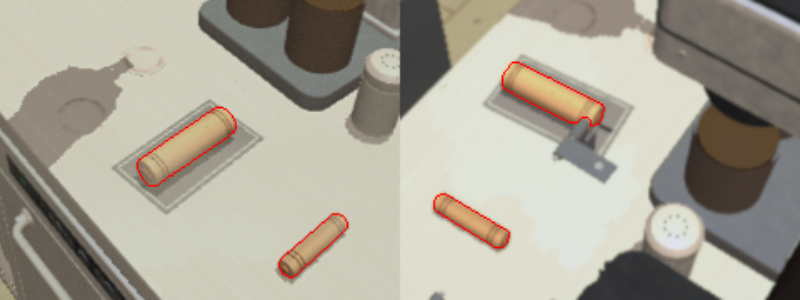

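Both views put the pin's middle within about 5 mm of the mat's centre. The wrist force is near zero, and the gripper is open and well clear of everything.

```bash
python3 -c "
from workcell import bot
print(bot.job_done())"
```

```text
the job is handed in; nothing more can be done
None
```

The thick pin is parked on the mat's centre line and the job is handed in. I pushed it from behind with both open fingers, slowed at the end, then backed off and raised the gripper. It was never gripped.

Last checks, at about 8.7 s:
- **Across the mat:** the pin's axis was within about 3 mm of the mat's line in both the scene and side views (limit 18 mm).
- **Angle:** it was about 1° off the line (limit 10°).
- **Lengthwise:** its middle was about 5 mm from the mat's middle (limit 25 mm).
- **Thin pin:** it measured the same as at the start in both views.
- **Release:** the gripper was open and well clear, with wrist force near zero.

**Rotation not checked:** I couldn't see how far the pin turned because its rings look the same all the way round. The 218 mm of travel is about 1.65 turns if it rolled without slipping, and the near-zero push forces fit that.

The two views disagreed by 3 mm on where the pin lay across the mat, which is about the calibration error. The measured lengths also came out off: 151–158 mm for the 140 mm pin because its outline includes the round ends, and about 172 by 93 mm for the 180 by 100 mm mat. This should barely affect the centres.

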